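# Stand the objectives on the stepped inspection rail

### The arm

A 6-joint arm with a two-finger parallel gripper is mounted at the origin on a cart in front of the work surface, level with it; the furniture and walls round the work are solid. World frame = base frame: x ahead of the robot, y to its left, z up, the work surface at z = 0. Lengths are in m, angles in rad, forces in N, time in s.
With the tool pointing down it reaches from about 0.275 to 0.875 m from the base axis. Payload 12.5 kg.
Tool frame: the origin (TCP) lies on the centre line of the jaws, within the pads' length; the fingertips stand r.finger_overhang ahead of it and the grasp point (between the pads) lies 3 mm ahead of it (r.finger_overhang is the distance from the TCP to the fingertips, in m); z points along the fingers, y is the direction in which the jaws open and shut (so a half turn about z gives the same grasp; the last joint's range is limited). The gripper opens to 85 mm and grips with 20 to 120 N. Pads are 22 mm wide; open, the fingers measure 114 mm over their backs; the gripper's body (76 mm by 85 mm) begins 54 mm behind the grasp point. The pads swing forward as they close: fully open they stand 13 mm farther back than shut.
Start: joints at [-1.189, 0.351, 1.652, -0, 1.139, -0.085], TCP at [0.248, -0.491, 0.253] pointing down, gripper open.
Joint ranges: [-2.75, 2.75], [-0.79, 2.1], [0.01, 2.65], [-1.57, 4.71], [0.07, 3.14], [-2.87, 2.87]. Speed limits (rad/s): [2.22, 2.22, 2.79, 3.14, 3.14, 3.14].

### API

Orientations are given as a unit quaternion [x, y, z, w].
In Python, from cell import r, optics gives the robot as it stands. The module is installed in compiled form; this text tells all that it offers. Calls block until the motion is done:
- r.move_to(position, orientation): joint-space move of the TCP to a pose.
- r.move_linear(position, rot=None, vel=0.15): straight line of the TCP; rot=None keeps the orientation; vel is the mean speed in m/s.
- r.set_joints(angles): joint-space move.
- r.set_gripper(opening, squeeze=None): opening from 0.0 (shut) to 1.0 (fully open); squeeze is the grip in N (None keeps the last); returns when the fingers have stopped.
- r.sleep(seconds).
- r.inverse_kinematics(position, orientation): joint angles nearest the present ones, or None.
- optics.get_image(name): name is "side" or "top" or "wrist"; returns a dict with "pixels" (420x560x3 uint8, red, green, blue), "depth" (420x560 float32, m along the optical axis (not along the pixel's ray), 0 where there is no reading), "fx", "fy", "cx", "cy" (pixels), "camera_from_world" (4x4, takes a point from world to camera coordinates); the wrist camera has in their place "mount" (4x4, takes a point from camera to tool coordinates, whose origin is the TCP and whose axes are the flange's). Camera axes: x right, y down, z forward; pixel columns grow to the right and rows downward; lengths in m; the calibration is good to about 2 mm. A picture is of the moment at which its call begins: read the wrist's pose just before it.
A pose or a line that the arm cannot do raises r.PlanningError and nothing moves.
- r.hand_in(): hands the job in, once; it reports no verdict.
Readings, each from a call of its own:
- r.current_t(): time.
- r.current_q(): joint angles.
- r.current_qvel(): joint speeds.
- r.current_effort(): joint torques, N m.
- r.current_tool_pos(): TCP position.
- r.current_ee_rot(): TCP orientation.
- r.current_contact_force(): force on the tool from outside, world axes, zero at the start.
- r.current_torque(): the same for the moment, N m.
- r.current_opening(): opening from 0.0 (shut) to 1.0 (fully open).
Only numpy, scipy, OpenCV 4.12 (cv2) and the standard library are available. Lean on these libraries where they do the work, as an engineer would, in place of code of your own. Each camera call takes 0.05 s, during which the arm holds its last target. There are 200 camera calls.

### The job

Get the four microscope objectives ready for inspection of their front lenses: stand them on the stepped rail in order of length, mount down and each fully home over its own spigot, with the longest on the lowest step and the shortest at the very end of the high step, so that all four tips finish level. The shortest is a short-mount type and goes on the loose flanged spacer ring, which is itself seated on the end spigot of the high step. Let none of them fall over, and leave everything standing free.

Things in the scene. Friction and masses are not known exactly. Their poses are not given: they have to be found in the camera images.
- objective_short: shortest objective, 34 mm tall: squat, barrel 30 mm across up to 30 mm height, broad flat front 27 mm across with a wide lens. Foot as for all objectives: mount thread 26 mm across, 7 mm high, with a bore 21 mm wide, 11 mm deep, open below; flange 34 mm across at 7 to 11 mm; plain metal barrel above. Starts upright on its mount, lens up. Origin: centre of the underside, z up.
- objective_medium: second shortest objective, 48 mm tall: barrel 30 mm across up to 35 mm height, then a cone to a nose 21 mm across. Foot and origin as for objective_short.
- objective_long: second longest objective, 57 mm tall: barrel 30 mm across up to 37 mm height, then a cone to a nose 16 mm across. Foot and origin as for objective_short.
- objective_longest: longest objective, 66 mm tall: barrel 30 mm across up to 40 mm height, a collar 25 mm across up to 48 mm, then a cone to a slim nose 12 mm across. Foot and origin as for objective_short.
- spacer_ring: flanged spacer ring of the same metal: knurled disc 34 mm across, 14 mm high, with a spigot like the rail's on top (16 mm across, 9.5 mm high). Bore in the underside 21 mm wide, 12 mm deep. Starts right way up on the desk. Origin: centre of its underside, z up; what stands on it has its underside 14 mm above this origin.
- rail: stepped dark steel rail 252 mm long (x), 56 mm wide (y), fixed, turned any way. Four seats in a row, 60 mm apart, each 60 x 46 mm, their faces 12, 21, 30, 30 mm above the desk from its -x to its +x end. Each bears a spigot 16 mm across, straight for 3 mm, then tapering to 5 mm at 9.5 mm height; a 21 mm bore drops over it with 2.5 mm play all round. Origin: centre of the underside.
- seat_low: the lowest seat of the rail, at its -x end, 12 mm above the desk. Origin: centre of the flat seat face, at the foot of the spigot, z up; x and y run as the rail's do. Spigot as described for the rail.
- seat_mid: the second seat, 21 mm above the desk. Origin: centre of the flat seat face, at the foot of the spigot, z up; x and y run as the rail's do. Spigot as described for the rail.
- seat_high: the third seat, 30 mm above the desk, the inner one of the two that make up the high step. Origin: centre of the flat seat face, at the foot of the spigot, z up; x and y run as the rail's do. Spigot as described for the rail.
- seat_end: the fourth seat, 30 mm above the desk, at the rail's +x end, the end of the high step; the spacer ring's place. Origin: centre of the flat seat face, at the foot of the spigot, z up; x and y run as the rail's do. Spigot as described for the rail.
There are look-alikes about, which are no part of the job. What is shaped like the objective_long but orange, pink or purple is not meant.

How it is judged:
At the end, for the whole second after the job is handed in: Longest, second longest and second shortest objective on the low, middle and inner high seat; ring on the end seat, shortest on the ring: each centre within 5 mm of what it stands on, underside within 3 mm of that face, upright within 0.1 rad, at rest (horizontal distance between objective_longest and seat_low below 0.005 m and z of objective_longest in the frame of seat_low between -0.003 and 0.003 m and angle between each of objective_longest, objective_long, objective_medium, spacer_ring, objective_short's own z axis and vertical below 0.1 rad and linear speed of each of objective_longest, objective_long, objective_medium, spacer_ring, objective_short below 0.01 m/s and angular speed of each of objective_longest, objective_long, objective_medium, spacer_ring, objective_short below 0.1 rad/s and horizontal distance between objective_long and seat_mid below 0.005 m and z of objective_long in the frame of seat_mid between -0.003 and 0.003 m and horizontal distance between objective_medium and seat_high below 0.005 m and z of objective_medium in the frame of seat_high between -0.003 and 0.003 m and horizontal distance between spacer_ring and seat_end below 0.005 m and z of spacer_ring in the frame of seat_end between -0.003 and 0.003 m and horizontal distance between objective_short and spacer_ring below 0.005 m and z of objective_short in the frame of spacer_ring between 0.011 and 0.017 m); the robot touches nothing.
It fails at once if an objective or the spacer ring has fallen over (tilted more than 0.6 rad) (angle between any of objective_short, objective_medium, objective_long, objective_longest, spacer_ring's own z axis and vertical above 0.6 rad).
It also fails if it takes over 136 s, if anything falls off the work surface, if the arm or the gripper's body presses on something with over 40 N, if the wrist force passes 120 N, or if a joint passes its speed limit or range.

## Working session

There is one attempt and no reset: what is moved stays moved. The work goes in short steps, each a Python script; the robot and the scene stay as the last script left them, time stands still between calls to the robot, and variables do not carry over. Pictures are saved under pics/ and viewed, about 12 in all and at most 16, crops included, and the job is handed in when it is done.

```bash
mkdir -p pics
python3 - <<'E'
from cell import r, optics
import numpy as np, cv2
for n in ["top","side"]:
    im=optics.get_image(n); cv2.imwrite(f"pics/{n}0.png",im["pixels"][:,:,::-1])
    np.savez(f"{n}0.npz",**im)
    print(n,im["fx"],im["fy"],im["cx"],im["cy"]);print(np.round(im["camera_from_world"],3))
im=optics.get_image("wrist");print(im["fx"],np.round(im["mount"],4))
print(r.current_t(),r.finger_overhang,r.current_tool_pos(),r.current_ee_rot())
E
```

```text
top 488.64331228530614 488.64331228530614 288.0764722336155 207.88773954925443
[[ 0.009 -1.    -0.018  0.042]
 [-0.997 -0.007 -0.081  0.491]
 [ 0.081  0.018 -0.997  1.33 ]
 [ 0.     0.     0.     1.   ]]
side 394.18818052627404 394.18818052627404 276.95580677397436 201.07937039560545
[[ 0.98  -0.199  0.015 -0.49 ]
 [-0.059 -0.362 -0.93   0.103]
 [ 0.191  0.911 -0.366  0.891]
 [ 0.     0.     0.     1.   ]]
355.3339593462452 [[ 7.000e-04 -9.462e-01 -3.236e-01  8.420e-02]
 [ 1.000e+00  6.000e-04  5.000e-04 -4.000e-04]
 [-2.000e-04 -3.236e-01  9.462e-01 -1.209e-01]
 [ 0.000e+00  0.000e+00  0.000e+00  1.000e+00]]
0.15 0.022 [ 0.24745735 -0.49094609  0.25289108] [ 9.72885985e-01  2.31284833e-01 -6.55586709e-05 -4.26573120e-04]
```

View pics/top0.png

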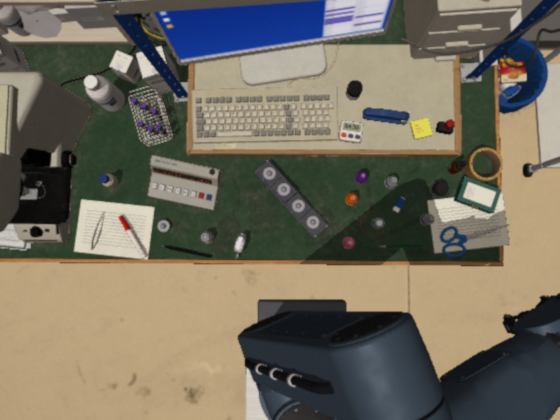

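View pics/side0.png

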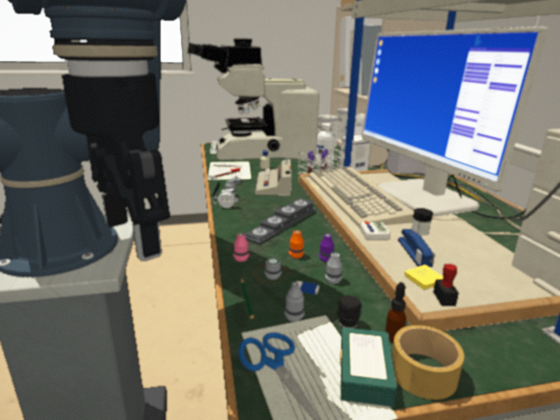

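Top view: the rail runs from (268,170) to (315,228). Grey candidates are at (164,226), (207,237), (392,182), (378,223) and (427,219). The coloured look-alikes are at (362,176), (351,199) and (348,242). Next I'll measure heights and enlarge.

```bash
cat > h.py <<'E'
import numpy as np, cv2
def cloud(im,T=None):
    """world points HxWx3; T world_from_camera"""
    if T is None: T=np.linalg.inv(im["camera_from_world"])
    d=im["depth"].astype(float); v,u=np.indices(d.shape)
    P=np.stack([(u-im["cx"])/im["fx"]*d,(v-im["cy"])/im["fy"]*d,d],-1)
    W=P@T[:3,:3].T+T[:3,3]; W[d==0]=np.nan
    return W
E
python3 - <<'E'
import numpy as np,cv2
from h import *
im=dict(np.load("top0.npz")); W=cloud(im)
a=im["pixels"][145:265,140:460,::-1]; cv2.imwrite("pics/topc.png",cv2.resize(a,None,fx=2.5,fy=2.5,interpolation=cv2.INTER_CUBIC))
Z=W[...,2]; x,y=W[...,0],W[...,1]
print("desk z",np.nanmedian(Z[160:255,225:255]))
m=((Z>0.008)&(Z<0.12)).astype(np.uint8); m[:150]=0; m[262:]=0
n,l,s,c=cv2.connectedComponentsWithStats(m)
for i in range(1,n):
    if s[i,4]>20:
        k=l==i; zt=np.nanpercentile(Z[k],97)
        print(np.round(c[i]),s[i,4],"zmax %.3f"%np.nanmax(Z[k]),"p97 %.3f"%zt,"mean xy",np.round([x[k].mean(),y[k].mean()],4), "ext",np.round([np.ptp(x[k]),np.ptp(y[k])],3))
im=dict(np.load("side0.npz"));a=im["pixels"][175:335,205:365,::-1]; cv2.imwrite("pics/sidec.png",cv2.resize(a,None,fx=3.7,fy=3.7,interpolation=cv2.INTER_CUBIC))
E
```

```text
desk z 0.0006606827890465183
[ 60. 158.] 509 zmax 0.119 p97 0.116 mean xy [0.6135 0.6553] ext [0.058 0.07 ]
[330. 152.] 1517 zmax 0.047 p97 0.043 mean xy [ 0.6439 -0.0678] ext [0.015 0.752]
[478. 183.] 1790 zmax 0.105 p97 0.069 mean xy [ 0.5614 -0.4712] ext [0.17  0.136]
[184. 182.] 2854 zmax 0.080 p97 0.070 mean xy [0.5584 0.3318] ext [0.147 0.208]
[291. 197.] 1617 zmax 0.044 p97 0.036 mean xy [0.5199 0.0383] ext [0.218 0.197]
[361. 177.] 125 zmax 0.062 p97 0.060 mean xy [ 0.5758 -0.1532] ext [0.031 0.031]
[108. 180.] 188 zmax 0.077 p97 0.070 mean xy [0.5626 0.5388] ext [0.035 0.058]
[391. 181.] 127 zmax 0.064 p97 0.059 mean xy [ 0.5638 -0.2348] ext [0.032 0.029]
[440. 188.] 187 zmax 0.052 p97 0.049 mean xy [ 0.5459 -0.3667] ext [0.038 0.038]
[352. 198.] 117 zmax 0.065 p97 0.062 mean xy [ 0.5161 -0.1268] ext [0.031 0.028]
[399. 204.] 91 zmax 0.019 p97 0.018 mean xy [ 0.5047 -0.2612] ext [0.039 0.034]
[ 43. 232.] 949 zmax 0.088 p97 0.082 mean xy [0.4174 0.7071] ext [0.082 0.145]
[427. 219.] 139 zmax 0.071 p97 0.068 mean xy [ 0.4625 -0.3299] ext [0.031 0.031]
[132. 236.] 255 zmax 0.02
[... 306 characters left out ...]
 zmax 0.014 p97 0.013 mean xy [ 0.4146 -0.3872] ext [0.036 0.028]
[207. 236.] 122 zmax 0.054 p97 0.052 mean xy [0.4094 0.2654] ext [0.031 0.031]
[240. 243.] 174 zmax 0.059 p97 0.058 mean xy [0.3919 0.1747] ext [0.071 0.029]
[462. 237.] 58 zmax 0.017 p97 0.014 mean xy [ 0.4142 -0.4329] ext [0.022 0.047]
[349. 242.] 115 zmax 0.065 p97 0.060 mean xy [ 0.398  -0.1182] ext [0.03  0.028]
[458. 247.] 46 zmax 0.015 p97 0.014 mean xy [ 0.3872 -0.4229] ext [0.033 0.05 ]
[185. 250.] 24 zmax 0.016 p97 0.014 mean xy [0.3724 0.332 ] ext [0.011 0.032]
[198. 253.] 29 zmax 0.016 p97 0.014 mean xy [0.3646 0.2959] ext [0.011 0.034]
[450. 254.] 24 zmax 0.016 p97 0.014 mean xy [ 0.367  -0.4006] ext [0.011 0.036]
```

View pics/topc.png

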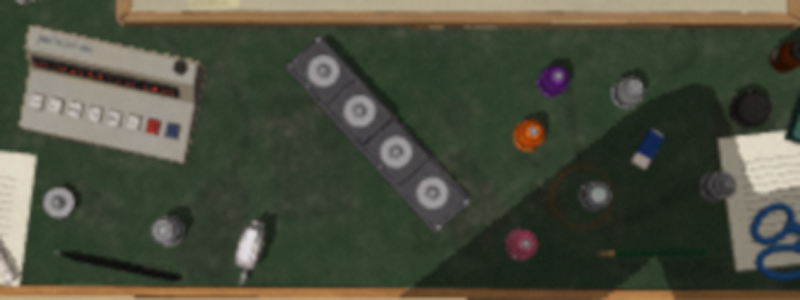

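View pics/sidec.png

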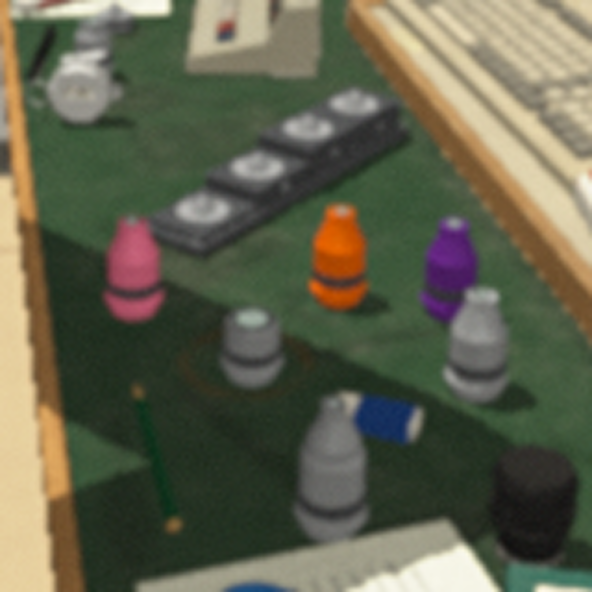

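The crops settle what's what:

- **Longest:** (427,219), z≈68 mm, slim nose.
- **Long:** grey at (391,181), z≈59 mm.
- **Short:** (378,222), z≈38 mm, wide lens.
- **Medium:** (207,236), z≈51 mm.
- **Ring:** (164,225), z≈24 mm, spigot on top.
- **Not meant:** the orange, pink and purple ones.

The rail's low end is at (315,228). I'll take closer wrist views for precision.

```bash
cat >> h.py <<'E'
from scipy.spatial.transform import Rotation as R
def down(yaw): return (R.from_euler("z",yaw)*R.from_euler("x",np.pi)).as_quat()
def wrist(r,optics):
    p,q=np.array(r.current_tool_pos()),r.current_ee_rot()
    im=optics.get_image("wrist"); T=np.eye(4); T[:3,:3]=R.from_quat(q).as_matrix(); T[:3,3]=p
    im["T"]=T@im["mount"]; return im
E
cat > v.py <<'E'
from cell import r,optics
from h import *
for i,(p,yaw) in enumerate([((0.45,-0.24,0.25),0.0),((0.48,0.05,0.27),0.0),((0.40,0.32,0.25),0.0)]):
    best=min([yaw,yaw+np.pi,yaw-np.pi],key=lambda y:(lambda q:9 if q is None else abs(q[5]))(r.inverse_kinematics(p,down(y))))
    t=r.current_t(); r.move_to(p,down(best)); print(best,r.current_t()-t,r.current_q())
    im=wrist(r,optics); np.savez(f"w{i}.npz",**im); cv2.imwrite(f"pics/w{i}.png",im["pixels"][:,:,::-1])
E
python3 v.py
cat > meas.py <<'E'
from h import *
ims=[dict(np.load(f"w{i}.npz")) for i in range(3)]
a=np.vstack([cv2.resize(i["pixels"],(400,300)) for i in ims[:2]]); b=np.vstack([cv2.resize(ims[2]["pixels"],(400,300)),np.zeros((300,400,3),np.uint8)])
cv2.imwrite("pics/wall.png",np.hstack([a,b])[:,:,::-1])
for i,im in enumerate(ims):
    W=cloud(im,im["T"]); Z=W[...,2]; print(i,"desk",np.nanmedian(Z[(Z<.01)&(Z>-.01)]))
    m=((Z>0.008)&(Z<0.12)).astype(np.uint8); n,l,s,c=cv2.connectedComponentsWithStats(m)
    for j in range(1,n):
        if 200<s[j,4]<30000:
            P=W[l==j]; top=P[P[:,2]>np.percentile(P[:,2],98)-.004]
            print(np.round(c[j]),s[j,4],"zmax %.3f"%np.percentile(P[:,2],98),"mean",np.round(P.mean(0)[:2],4),"top",np.round(top.mean(0),4),"ext",np.round(np.ptp(P,axis=0)[:2],3),np.round(cv2.minAreaRect((P[:,:2]*1000).astype(np.float32)),1) if 0 else cv2.minAreaRect((P[:,:2]*1000).astype(np.float32)))
E
python3 meas.py
```

```text
0.0 1.225 [-5.82427308e-01  2.82027702e-01  1.75682233e+00 -2.06174207e-04
  1.10263259e+00  9.88385170e-01]
3.141592653589793 2.1833 [ 6.69259483e-03  2.09064038e-01  1.79963024e+00 -5.86072108e-05
  1.13289970e+00 -1.56294640e+00]
3.141592653589793 1.0917 [ 5.82228923e-01  2.85760562e-01  1.75152996e+00 -2.80577327e-04
  1.10420465e+00 -9.87800029e-01]
0 desk 0.00015624145634871023
[521.  68.] 9833 zmax 0.049 mean [ 0.5493 -0.4481] top [ 0.5923 -0.4357  0.0498] ext [0.127 0.112] ((544.0814208984375, -451.91058349609375), (148.3857421875, 87.24457550048828), 12.653972625732422)
[192.  35.] 1431 zmax 0.059 mean [ 0.5756 -0.1607] top [ 0.5777 -0.1563  0.0575] ext [0.033 0.031] ((577.1265258789062, -157.28709411621094), (30.58377456665039, 31.429500579833984), 23.834810256958008)
[284.  51.] 1157 zmax 0.059 mean [ 0.5635 -0.2383] top [ 0.5656 -0.2382  0.0575] ext [0.031 0.033] ((564.4053344726562, -238.1576385498047), (31.62862205505371, 30.489898681640625), 46.95236587524414)
[432.  73.] 1911 zmax 0.047 mean [ 0.5457 -0.3658] top [ 0.5459 -0.3684  0.0447] ext [0.038 0.037] ((545.70574
[... 5559 characters left out ...]
16  0.126] ((530.4586791992188, 52.4305419921875), (178.93499755859375, 52.54473876953125), 42.43166732788086)
[286. 331.] 23933 zmax 0.069 mean [0.5774 0.32  ] top [0.6014 0.3331 0.0683] ext [0.234 0.281] ((598.91162109375, 324.4672546386719), (283.45001220703125, 205.12034606933594), 81.4793472290039)
[488. 320.] 1638 zmax 0.068 mean [0.5582 0.5406] top [0.5633 0.5455 0.0665] ext [0.033 0.033] ((562.8836669921875, 543.0670166015625), (28.749988555908203, 34.64279556274414), 66.34710693359375)
[  6. 367.] 247 zmax 0.039 mean [ 0.6402 -0.021 ] top [ 0.6423 -0.0164  0.0377] ext [0.013 0.028] ((644.6171264648438, -23.61635971069336), (12.48102855682373, 28.037710189819336), 3.3531386852264404)
```

View pics/wall.png

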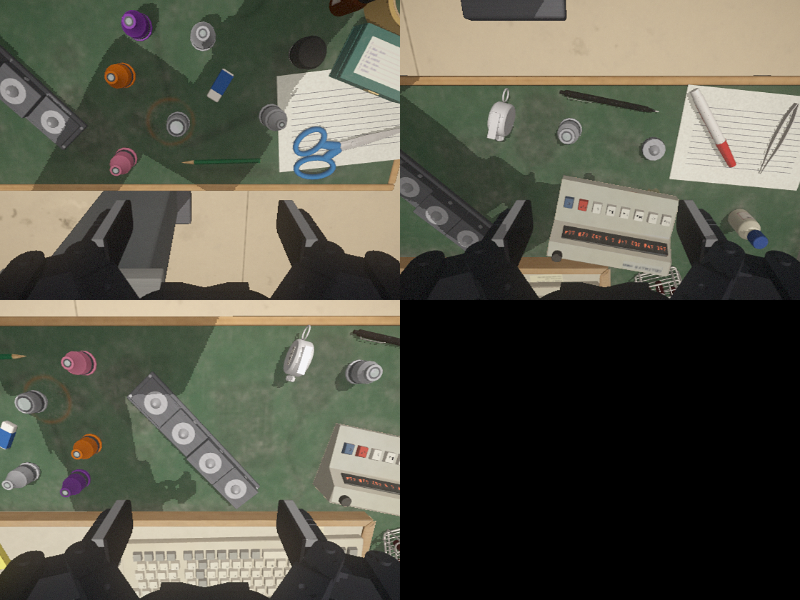

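The rail rectangle (250×55 mm, 42.6°) matches the given sizes. I'll refine the seats by the spigots in the wrist view.

Run:
```python
from h import *
for f in ["w1","w2","w0","top0"]:
    im=dict(np.load(f+".npz")); W=cloud(im,im.get("T")); a=np.deg2rad(42.56); d=np.array([np.cos(a),np.sin(a)]); c=np.array([.5194,.0393])
    for o,h in zip([-.09,-.03,.03,.09],[.012,.021,.030,.030]):
        s=c+o*d; D=np.linalg.norm(W[...,:2]-s,axis=-1); P=W[(D<.018)&(W[...,2]>h+.0045)&(W[...,2]<h+.02)]
        F=W[(D<.02)&(D>.013)]
        if len(P)>5: print(f,o,len(P),"spigot-pred mm",np.round((P.mean(0)[:2]-s)*1000,1),"ztop %.4f"%np.percentile(P[:,2],95),"face %.4f"%np.nanmedian(F[:,2]))
```

```text
w1 -0.09 134 spigot-pred mm [0.  0.5] ztop 0.0220 face 0.3171
w1 -0.03 133 spigot-pred mm [-0.5  0.1] ztop 0.0312 face 0.2665
w1 0.03 125 spigot-pred mm [-0.5 -0.2] ztop 0.0401 face 0.0306
w1 0.09 110 spigot-pred mm [-0.9 -0.4] ztop 0.0402 face 0.0307
w2 -0.03 120 spigot-pred mm [-1.   2.2] ztop 0.0312 face 0.0215
w2 0.03 113 spigot-pred mm [-1.2  2. ] ztop 0.0400 face 0.0305
w2 0.09 102 spigot-pred mm [-1.4  1.2] ztop 0.0403 face 0.0307
w0 -0.09 139 spigot-pred mm [ 1.1 -2.6] ztop 0.0218 face 0.0124
w0 -0.03 166 spigot-pred mm [ 0.6 -3.1] ztop 0.0312 face 0.0216
top0 -0.09 33 spigot-pred mm [-0.7 -1.1] ztop 0.0222 face 0.0127
top0 -0.03 31 spigot-pred mm [-0.1 -0.2] ztop 0.0324 face 0.0214
top0 0.03 32 spigot-pred mm [ 0.2 -0.1] ztop 0.0427 face 0.0313
top0 0.09 27 spigot-pred mm [ 0.1 -1. ] ztop 0.0396 face 0.0302
```

Seats are confirmed within about 1 mm. Ring first, with the jaws along x at the pick to keep clear of the notebook.

```bash
cat > pp.py <<'E'
from cell import r,optics
from h import *
A=np.deg2rad(42.56); d=np.array([np.cos(A),np.sin(A)]); C=np.array([.5192,.0393])
SEAT={"low":(C-.09*d,.012),"mid":(C-.03*d,.021),"high":(C+.03*d,.030),"end":(C+.09*d,.030)}
F=lambda:np.round(r.current_contact_force(),1)
def pick(xy,zg,yaw,ht,sq=30):
    """grasp at TCP height zg; returns top-centre of the held thing in the tool frame (x)"""
    r.set_gripper(.7); r.move_to([*xy,.17],down(yaw)); r.move_linear([*xy,zg],vel=.12)
    r.set_gripper(0.,sq); print("opening",r.current_opening()*85,"overhang",r.finger_overhang,"F",F())
    r.move_linear([*xy,.17],vel=.2); print("lift: opening",r.current_opening()*85,"F",F(),"tcp",np.round(r.current_tool_pos(),4))
    im=wrist(r,optics); np.savez("held.npz",**im)
    W=cloud(im,im["mount"]); zt=-(ht-zg)   # tool frame: top lies at z=zt
    m=(np.abs(W[...,2]-zt)<.003)&(np.abs(W[...,0])<.022)&(np.abs(W[...,1])<.0165)
    P=W[m]; print("held top n",len(P),"mean",np.round(P.mean(0),4) if len(P) else None,"x rng",np.round(np.percentile(P[:,0],[2,98]),4) if len(P) else None)
def place(xy,zs,zg,dx=0.,yaw=A):
    """dx: offset of the held thing's axis along tool x"""
    xy=np.asarray(xy)-dx*d
    r.move_to([*xy,zs+zg+.05],down(yaw)); f0=F()
    for h,v in [(.014,.12),(.008,.04),(.003,.04),(.0008,.03)]:
        r.move_linear([*xy,zs+zg+h],vel=v); f=F(); print("h",h,"dF",f-f0,np.round(r.current_torque(),2))
        if abs(f-f0).max()>15: print("STOP"); return False
    return True
def release(xy,zs,zg,up=.08):
    r.set_gripper(.62); p=r.current_tool_pos(); r.move_linear([p[0],p[1],p[2]+up],vel=.15); print("t",r.current_t())
E
python3 - <<'E'
from pp import *
pick((.4392,.3934),.026,np.pi/2,.0235)
E
```

```text
opening 32.085828745138 overhang 0.022 F [-0.7 -1.1  6.5]
lift: opening 31.770224604766195 F [ 0.2 -0.7 -1.1] tcp [0.4387 0.393  0.1688]
held top n 425 mean [ 0.0013 -0.0035  0.0035] x rng [-0.0088  0.0117]
```

Run:
```python
from h import *
im=dict(np.load("held.npz")); W=cloud(im,im["mount"])
a=im["pixels"][240:420,150:410,::-1].copy(); cv2.imwrite("pics/held1.png",cv2.resize(a,None,fx=2.5,fy=2.5))
for r0 in range(290,420,8): print(r0,[tuple(np.round(W[r0,c]*1000).astype(int)) if np.isfinite(W[r0,c,0]) else None for c in range(256,310,8)])
```

```text
290 [(np.int64(2), np.int64(-12), np.int64(12)), (np.int64(2), np.int64(-9), np.int64(12)), (np.int64(4), np.int64(-5), np.int64(9)), (np.int64(5), np.int64(-2), np.int64(8)), (np.int64(5), np.int64(1), np.int64(7)), (np.int64(5), np.int64(5), np.int64(8)), (np.int64(2), np.int64(8), np.int64(13))]
298 [(np.int64(-2), np.int64(-13), np.int64(13)), (np.int64(-2), np.int64(-9), np.int64(13)), (np.int64(1), np.int64(-5), np.int64(8)), (np.int64(2), np.int64(-2), np.int64(6)), (np.int64(3), np.int64(1), np.int64(5)), (np.int64(2), np.int64(5), np.int64(6)), (np.int64(0), np.int64(8), np.int64(9))]
306 [(np.int64(-6), np.int64(-13), np.int64(12)), (np.int64(-6), np.int64(-9), np.int64(13)), (np.int64(-4), np.int64(-6), np.int64(9)), (np.int64(0), np.int64(-2), np.int64(4)), (np.int64(1), np.int64(1), np.int64(2)), (np.int64(-1), np.int64(5), np.int64(5)), (np.int64(-6), np.int64(8), np.int64(13))]
314 [(np.int64(-109), np.int64(-26), np.int64(152)), (np.int64(-10), np.int64(-9), np.int64(12)), (np.int64(-10), np.int64(-6), np.int64(12)), (np.int64(-11), np.int64(-2), np.int64(14)), (np.in
[... 3721 characters left out ...]
64(3), np.int64(-53)), (np.int64(10), np.int64(5), np.int64(-53))]
410 [(np.int64(11), np.int64(-7), np.int64(-56)), (np.int64(12), np.int64(-5), np.int64(-57)), (np.int64(11), np.int64(-3), np.int64(-56)), (np.int64(12), np.int64(-1), np.int64(-57)), (np.int64(12), np.int64(1), np.int64(-56)), (np.int64(11), np.int64(3), np.int64(-56)), (np.int64(12), np.int64(5), np.int64(-56))]
418 [(np.int64(11), np.int64(-7), np.int64(-58)), (np.int64(11), np.int64(-5), np.int64(-58)), (np.int64(12), np.int64(-3), np.int64(-58)), (np.int64(11), np.int64(-1), np.int64(-58)), (np.int64(12), np.int64(1), np.int64(-58)), (np.int64(11), np.int64(3), np.int64(-58)), (np.int64(12), np.int64(5), np.int64(-59))]
```

View pics/held1.png

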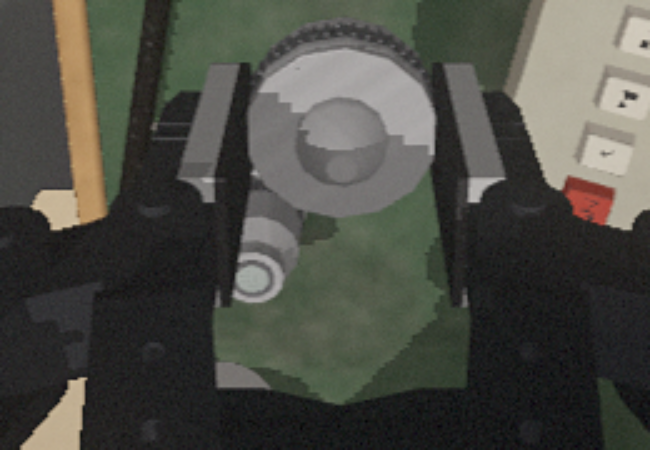

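The ring is held level, its spigot within about 1 mm of the TCP axis and at the expected height (2 mm in tool z). I'll place it.

```bash
python3 - <<'E'
from pp import *
xy,z=SEAT["end"]
if place(xy,z,.026,.0005): release(xy,z,.026); im=wrist(r,optics); np.savez("ring.npz",**im); cv2.imwrite("pics/ring.png",im["pixels"][:,:,::-1])
E
python3 - <<'E'
from h import *
im=dict(np.load("ring.npz")); W=cloud(im,im["T"]); s=np.array([.5855,.1002])
D=np.linalg.norm(W[...,:2]-s,axis=-1)
P=W[(D<.022)&(W[...,2]>.049)&(W[...,2]<.056)];Q=W[(D<.024)&(abs(W[...,2]-.044)<.003)]
print(len(P),P.mean(0) if len(P) else 0,len(Q),Q.mean(0),np.median(Q[:,2]),cv2.minEnclosingCircle((Q[:,:2]*1000).astype(np.float32)))
E
```

```text
h 0.014 dF [ 1.  -0.3 -1.3] [ 0.02 -0.02 -0.01]
h 0.008 dF [ 0.3 -0.6  0.4] [0.03 0.02 0.01]
h 0.003 dF [ 2.1 -1.1 -0.1] [-0.02 -0.02  0.01]
h 0.0008 dF [ 1.1 -1.4  0.6] [-0.02 -0.1   0.01]
t 12.8167
294 [0.58612002 0.10031438 0.05147659] 1567 [0.58617653 0.10064898 0.04418047] 0.04417613731815345 ((585.3170166015625, 99.83920288085938), 16.966854095458984)
```

The ring is fully home (top at 44.2 mm, centre within 1 mm of the seat). Medium is next.

```bash
cat >> pp.py <<'E'
def held(ht,zg,rad):
    """axis of the held objective along tool x, from its front face"""
    im=dict(np.load("held.npz")); W=cloud(im,im["mount"]); zt=-(ht-zg)
    P=W[(np.abs(W[...,2]-zt)<.0025)&(np.abs(W[...,0])<rad+.006)&(np.abs(W[...,1])<min(rad+.004,.0145))]
    c,rr=cv2.minEnclosingCircle((P[:,:2]*1000).astype(np.float32))
    print("face n",len(P),"mean",np.round(P.mean(0)*1000,1),"circle",np.round(c,1),round(rr,1)); return P[:,0].mean()
def job(xy,ht,rad,seat,zs=None,zg=.035):
    pick(xy,zg,A,ht); dx=held(ht,zg,rad); s,z=SEAT[seat]; z=zs or z
    if abs(dx)>.005: print("dx odd"); return
    if place(s,z,zg,dx): 
        release(s,z,zg,.1); im=wrist(r,optics); W=cloud(im,im["T"]); D=np.linalg.norm(W[...,:2]-s,axis=-1)
        P=W[(D<rad+.006)&(abs(W[...,2]-z-ht)<.004)]; print("placed top",np.round(P.mean(0),4),"want",np.round(s,4),round(z+ht,4))
        cv2.imwrite(f"pics/placed_{seat}.png",im["pixels"][:,:,::-1])
E
python3 - <<'E'
from pp import *
job((.409,.2703),.048,.0105,"high")
E
```

```text
opening 28.592288255568857 overhang 0.022 F [-1.  -1.3  7.1]
lift: opening 28.28620278349167 F [-0.1  0.8 -1.9] tcp [0.4085 0.27   0.1691]
held top n 2893 mean [ 0.0014 -0.0002 -0.0131] x rng [-0.0094  0.0117]
face n 2456 mean [  0.9  -0.1 -12.9] circle [1.3 0.1] 18.1
h 0.014 dF [ 0.9 -0.1  1.1] [ 0.05 -0.03  0.02]
h 0.008 dF [1.1 0.4 1. ] [-0.03  0.1   0.01]
h 0.003 dF [ 0.4 -0.5 -0.6] [-0.02 -0.04 -0.02]
h 0.0008 dF [-0.1  0.3  1.1] [-0.02 -0.   -0.03]
t 20.0583
placed top [0.5415 0.0591 0.0783] want [0.5413 0.0596] 0.078
```

Medium is home (top at 78.3 mm against 78, on centre). The remaining three are the same routine, stopping if anything deviates.

Run:
```python
from pp import *
job((.4513,-.2018),.034,.0135,"end",.044)
print("--long");job((.5652,-.2378),.057,.008,"mid")
```

```text
opening 27.915383312830475 overhang 0.022 F [-1.4  1.1  7.5]
lift: opening 28.116718750126648 F [ 0.7 -0.3 -1.1] tcp [ 0.4508 -0.2015  0.1691]
held top n 3576 mean [ 0.0018 -0.      0.0013] x rng [-0.0117  0.0133]
face n 3383 mean [1.4 0.  1.2] circle [ 0.9 -0.1] 18.3
h 0.014 dF [1.2 0.6 1. ] [-0.    0.04  0.  ]
h 0.008 dF [ 0.7 -0.1  0.9] [ 0.02  0.03 -0.01]
h 0.003 dF [1.2 0.7 1.1] [-0.04 -0.01 -0.  ]
h 0.0008 dF [0.4 0.4 0.2] [-0.03  0.04  0.05]
t 27.6583
placed top [0.5856 0.1001 0.0782] want [0.5855 0.1002] 0.078
--long
opening 28.228045273636354 overhang 0.022 F [-0.4 -1.4  5.5]
lift: opening 28.425148739055814 F [-0.2  0.3 -2.2] tcp [ 0.5645 -0.2375  0.1687]
held top n 1764 mean [ 0.0015 -0.     -0.0216] x rng [-0.0067  0.0082]
face n 1497 mean [  1.2  -0.1 -21.6] circle [ 0.2 -0.2] 8.6
h 0.014 dF [ 0.7 -1.4 -1.1] [ 0.    0.01 -0.02]
h 0.008 dF [-0.5 -0.7 -0.9] [0.02 0.01 0.06]
h 0.003 dF [-0.8  0.6 -1.3] [-0.02 -0.01 -0.  ]
h 0.0008 dF [-0.4 -0.4 -0.5] [-0.02 -0.01 -0.04]
t 35.2667
placed top [0.4971 0.0188 0.0782] want [0.4971 0.019 ] 0.078
```

Run:
```python
from pp import *
job((.4636,-.3338),.066,.006,"low")
r.move_to([.40,.05,.27],down(np.pi)); im=wrist(r,optics); cv2.imwrite("pics/fin_w.png",im["pixels"][:,:,::-1])
r.move_to([.35,-.35,.3],down(0.3)); ims=optics.get_image("side")
a=cv2.resize(ims["pixels"][175:275,220:350],(520,400),interpolation=cv2.INTER_CUBIC); b=cv2.resize(im["pixels"][:300],(280,150))
o=np.zeros((400,800,3),np.uint8); o[:,:520]=a; o[:150,520:]=b; cv2.imwrite("pics/fin.png",o[:,:,::-1])
W=cloud(im,im["T"])
for k,ht,zs,rad in [("low",.066,.012,.006),("mid",.057,.021,.008),("high",.048,.03,.0105),("end",.034,.044,.0135)]:
    s=SEAT[k][0]; P=W[(np.linalg.norm(W[...,:2]-s,axis=-1)<rad+.006)&(abs(W[...,2]-.078)<.004)]; print(k,len(P),np.round((P.mean(0)-[*s,.078])*1000,1))
print(r.current_t())
```

```text
opening 28.859296157753636 overhang 0.022 F [-1.2  2.   6.4]
lift: opening 28.594578582913538 F [-0.6  0.4 -1.8] tcp [ 0.4631 -0.3334  0.1688]
held top n 1178 mean [ 0.001   0.0001 -0.0306] x rng [-0.007  0.013]
face n 998 mean [ -0.6   0.1 -30.6] circle [-1.1  0.1] 6.9
h 0.014 dF [-1.5 -0.3  0.5] [ 0.   -0.02 -0.03]
h 0.008 dF [-0.5  0.3 -0.6] [-0.02 -0.   -0.  ]
h 0.003 dF [-0.8  0.9 -0.6] [ 0.03 -0.02 -0.  ]
h 0.0008 dF [-0.8  1.1  0.2] [-0.    0.03  0.05]
t 43.0833
placed top [ 0.4527 -0.0216  0.078 ] want [ 0.4529 -0.0216] 0.078
low 132 [-1.9  0.5  0.2]
mid 203 [-2.2  0.1  0.2]
high 307 [-2.3 -0.4  0.4]
end 513 [-4.  -0.8  0.3]
46.875
```

View pics/fin.png

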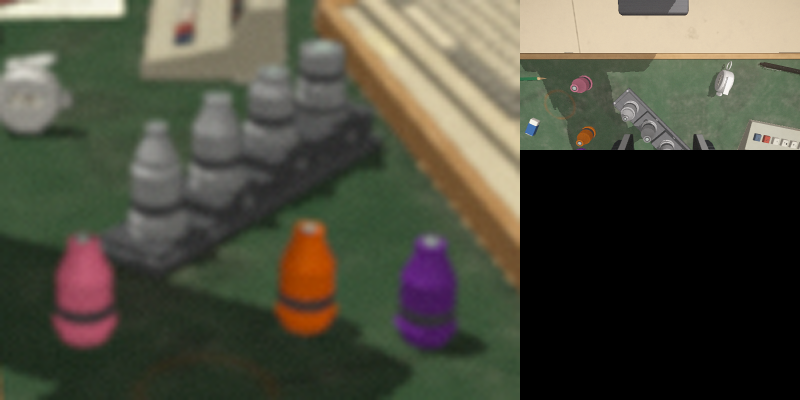

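All four stand upright with their tips level at 78.2–78.4 mm, and the gripper is clear. The −2 to −4 mm x-shift in this last view comes from the oblique edge of the image. Each thing is at the right height, so the spigot play limits it to 2.5 mm, and the close views showed less than 1 mm.

```bash
python3 -c "
from cell import r
r.hand_in()"
```

```text
the job is handed in; nothing more can be done
```

The job is handed in: all four objectives stand on the rail in order of length, and the gripper was clear of everything. `hand_in()` gives no verdict, so the result rests on my own checks. I seated the spacer ring on the end spigot first, then placed medium, short (on the ring), long and longest. No insertion met more than about 2 N, and the run used about 47 s of the 136 s.

- **Close wrist views after each placing:** every objective's tip was within 0.3 mm of the 78 mm target height and within about 0.5 mm of its seat centre. The ring's top was at 44.2 mm, against 44 mm wanted, and its centre was under 1 mm off. The final side picture shows all four upright and level.
- **One check disagreed:** a last wrist view from farther off put the centres 2 mm low in x, and 4 mm at the end seat. I put this down to the slanted view near the image edge, since earlier off-centre views were also 2–3 mm out. The tip heights in that same view were right to 0.4 mm, which fits all of them being fully home on their spigots.

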